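Shim and wedge a copper casket in the engraver's holding fixture

ROBOT

A 6-joint arm with a two-finger parallel gripper is mounted at the origin on the work surface. World frame = base frame: x ahead of the robot, y to its left, z up, the work surface at z = 0. Lengths are in m, angles in rad, forces in N, time in s.
With the tool pointing down it reaches from about 0.3 to 0.875 m from the base axis. Payload 6.4 kg.
Tool frame: the origin (TCP) lies on the centre line of the jaws, within the pads' length; the fingertips stand 25 mm ahead of it and the grasp point (between the pads) lies 6 mm ahead of it (ctrl.tip_reach is the distance from the TCP to the fingertips, in m); z points along the fingers, y is the line along which they close (so a half turn about z gives the same grasp; the last joint's range is limited). The gripper opens to 85 mm and grips with 20 to 120 N. Pads are 22 mm wide; open, the fingers measure 114 mm over their backs; the gripper's body (76 mm by 85 mm) begins 54 mm behind the grasp point. The pads swing forward as they close: fully open they stand 13 mm farther back than shut.
Start: joints at [-1.466, 0.181, 1.607, -0, 1.354, -0.206], TCP at [0.176, -0.547, 0.256] pointing down, gripper open.
Joint ranges: [-2.99, 2.99], [-0.89, 2.07], [0.3, 2.58], [-1.14, 4.28], [0, 2.63], [-3.12, 3.12]. Speed limits (rad/s): [2.57, 2.57, 3.01, 3.14, 3.14, 3.14].

INTERFACE

Orientations are given as a unit quaternion [w, x, y, z].
In Python, from bench import ctrl gives the robot as it stands.
- The arm moves only by the tool servo_tool, never from a script. Its argument "motion" is a list that holds one entry, the list of rows, each a list of 5 numbers: the shift along the tool's x, y, z in cm, then the turn about the tool's z in degrees, then the closure, from -1 (fully open) to 1 (shut). In form: [[[dx, dy, dz, twist, claw], ...]]. A call has 1 to 5 rows; each row is the pose to reach, as a shift and turn from the pose commanded when the call began, along the tool's axes at that moment; what a row does not reach only later rows make up. A row lasts 1/10 s, in which the tool goes at most 50 mm and 8.59 degrees, less where a joint would pass 70% of its speed; a pose out of reach is approached as far as the arm can. A call with a gripper value outside its range is refused whole. The fingers move at their own pace and stop on an object; the grip force is fixed at half the most. Time passes only in rows, so rows that repeat a pose let the fingers close. It gives the time, the measured TCP pose, the force, the opening and the grip force at its end, in the units of the state.
- ctrl.get_obs(): the state, without advancing time (a new reading comes with each control period).
- ctrl.camera(name): name is "scene" or "top"; returns a dict with "pixels" (400x640x3 uint8, red, green, blue), "depth" (400x640 float32, m along the optical axis (not along the pixel's ray), 0 where there is no reading), "fx", "fy", "cx", "cy" (pixels), "k1" (the pictures are not rectified: a ray, as slopes to the right and down, at radius r is drawn at 1 + k1 r^2 times it, then the intrinsics apply), "R" (3x3) and "t" (3): a world point X has camera coordinates R X + t. Camera axes: x right, y down, z forward; pixel columns grow to the right and rows downward; lengths in m; the calibration is good to about 2 mm. A picture is of the moment at which its call begins.
- ctrl.hand_in(): hands the job in; it is judged then, once.
The state is a dict: "time_s": time; "q": joint angles; "dq": joint speeds; "joint_efforts": joint torques, N m; "eef_pos": TCP position; "eef_rot": TCP orientation; "wrist_force": force on the tool from outside, world axes, zero at the start; "torque": the same for the moment, N m; "opening": opening from 0.0 (shut) to 1.0 (fully open); "grasp_force": force on a finger pad.
Only numpy, scipy, OpenCV 4.12 (cv2) and the standard library are available. Lean on these libraries where they do the work, as an engineer would, in place of code of your own. Each camera call takes 0.05 s, during which the arm holds its last target. There are 200 camera calls.

TASK

Get the copper casket ready for engraving: slide the green jaw by its black grip away from the casket to its end stop, then stand as many light wooden brass-footed shims from the rack in the gap, side by side against the jaw, as it takes for the dark wedge to jam tight between the last shim and the casket. Push the wedge down point first, its sloped face towards the casket, until you feel it tighten well down in the gap but clear of the bed (if it goes down to the bed, another shim is needed; if it hardly enters, there is one too many). Finish while still gripping the wedge and holding it tight in the gap, the casket standing against its fence, and leave the cup, jar and bowl where they are.

Things in the scene. Friction and masses are not known exactly. Their poses are not given: they have to be found in the camera images.
- fixture: Dark steel base plate of the holding fixture, fixed to the table, 150 (x) by 260 (y) by 20 thick; origin at the centre of its underside. Its top, the bed, is 20 mm above the table. Along its y axis stand, from -y to +y: a steel end stop, the jaw, the gap, the casket, the fence. Place and yaw vary (up to 0.25 rad).
- jaw (a joint): Position of the green sliding jaw, in m: grows as it moves along the fixture's -y, away from the casket; 0.023 is hard against its end stop. It starts between 0.002 and 0.010. Sliding friction about 3 N; it stays where it is left and cannot turn or lift. The jaw is 80 (x) by 30 (y), 60 tall above the bed.
- jaw_face (a point): Foot of the jaw's flat inner face (the face towards the casket), at mid width, on the bed; axes as the fixture's. With the jaw at its end stop it is at x 0, y -45 mm in the fixture's frame.
- jaw_grip (a point): Centre of the top of the black upright grip on the jaw, 30 (x) by 14 (y), 30 tall, standing on top of the jaw; its top is 90 mm above the bed. Axes as the fixture's.
- casket: Copper casket, closed box 70 (x) by 60 (y) by 58 tall, about 0.6 kg, loose on the bed, its +y side against the fence; axes as the fixture's. Origin: centre of its underside. With the jaw at its end stop the gap between the jaw's face and the casket's -y side (30 mm from its origin) is 26 to 39 mm.
- fence: Grey steel fence block pinned to the fixture, 80 (x) by 26 (y), 50 tall above the bed, on the casket's +y side. Origin at the foot of the middle of its face towards the casket, on the bed. Its place along the fixture varies; it does not move.
- rack: Plywood rack fixed to the table, 56 (x) by 130 (y), 34 tall, floor 6 mm above the table, holding the three shims and the wedge upright in slots; origin on its underside 4 mm to +y of its middle. Yaw up to 0.35 rad.
- shim1: Light beech shim with a brass foot (lowest 14 mm), upright plate 36 (x) by 8 (y, its thickness) by 90 tall (its top 8 mm taper to 30 wide), 52 g, standing loose in a rack slot, its top 96 mm above the table and 62 mm above the rack; axes as the rack's. Origin at the centre of its underside. All alike; one or two suffice for every gap.
- shim2: Light beech shim with a brass foot (lowest 14 mm), upright plate 36 (x) by 8 (y, its thickness) by 90 tall (its top 8 mm taper to 30 wide), 52 g, standing loose in a rack slot, its top 96 mm above the table and 62 mm above the rack; axes as the rack's. Origin at the centre of its underside. All alike; one or two suffice for every gap.
- shim3: Light beech shim with a brass foot (lowest 14 mm), upright plate 36 (x) by 8 (y, its thickness) by 90 tall (its top 8 mm taper to 30 wide), 52 g, standing loose in a rack slot, its top 96 mm above the table and 62 mm above the rack; axes as the rack's. Origin at the centre of its underside. All alike; one or two suffice for every gap.
- wedge: Dark wooden wedge, red band at top, 44 wide (x), 92 tall, 50 g, point down in the rack's +y slot, top 98 above the table. Origin: centre of its foot. Flat upright face at y -5; the +y face slopes: 10 thick at the foot, +1 per 4 of height, to 25.5 at height 62. Above: grip tab 14 thick, 30 tall, flush with the flat face. Seated, its slope bears on the casket's top edge, 58 above the bed.
- cup: White paper cup, 68 across, 85 tall, bystander; origin at the centre of its underside.
- jar: Glass jar with white lid, 84 across, 115 tall, bystander; origin at the centre of its underside.
- bowl: Small copper bowl, 110 across, 50 tall, bystander; origin at the centre of its underside.

How it is judged:
By the outcome, as a careful person would: the job done as asked, in the order asked, and still so for the second after the job is handed in, while the arm keeps its last pose, push and grip.
It also fails if it takes over 72 s, if anything falls off the work surface, if the arm or the gripper's body presses on something with over 40 N, if the wrist force passes 120 N, or if a joint passes its speed limit or range.

## Working session

There is one attempt and no reset: what is moved stays moved. The work goes in short steps, Python scripts to look and compute and a tool call to move; the robot and the scene stay as the last step left them, time stands still between calls to the robot, and variables do not carry over. Pictures are saved under pics/ and viewed, at most 10 in all, crops included, and the job is handed in when it is done.

Besides the shell and the picture viewer there is one more tool, called after "Emit:" by a JSON object that holds its "fn" and its "kwargs". servo_tool: Moves the arm, as the interface text tells. Its arguments: {"type":"object","properties":{"motion":{"type":"array"}},"required":["motion"]}

```bash
ls; mkdir -p pics
cat > h.py <<'E'
import numpy as np, cv2
from bench import ctrl
def snap(n):
    c=ctrl.camera(n); np.savez(f'/tmp/{n}.npz',**c); return c
def load(n): return dict(np.load(f'/tmp/{n}.npz'))
def rays(c,u,v):
    d=np.stack([(np.asarray(u,float)-c['cx'])/c['fx'],(np.asarray(v,float)-c['cy'])/c['fy']],-1)
    s=d.copy()
    for _ in range(20): s=d/(1+c['k1']*(s**2).sum(-1,keepdims=True))
    return np.concatenate([s,np.ones(s.shape[:-1]+(1,))],-1)
def world(c,u,v,d=None):
    r=rays(c,u,v)
    if d is None: d=c['depth'][np.asarray(v,int),np.asarray(u,int)]
    return (r*np.asarray(d)[...,None]-c['t'])@c['R']
def atz(c,u,v,z):
    r=rays(c,u,v)@c['R']; o=-c['R'].T@c['t']
    return o+r*((z-o[2])/r[...,2])[...,None]
def cloud(c):
    v,u=np.mgrid[0:400,0:640]; return world(c,u,v)
def tri(c1,p1,c2,p2):
    A=[];b=[]
    for c,p in((c1,p1),(c2,p2)):
        r=rays(c,*p)@c['R'];r/=np.linalg.norm(r);o=-c['R'].T@c['t'];P=np.eye(3)-np.outer(r,r);A.append(P);b.append(P@o)
    return np.linalg.solve(A[0]+A[1],b[0]+b[1])
E
python3 - <<'E'
from h import *
print({k:v for k,v in ctrl.get_obs().items()})
for n in('scene','top'):
    c=snap(n); print(n,c['fx'],c['cx'],c['cy'],c['k1'],c['R'].round(3).tolist(),c['t'].round(3),(-c['R'].T@c['t']).round(3))
    cv2.imwrite(f'pics/{n}0.png',c['pixels'][:,:,::-1])
E
```

```text
pics
{'time_s': 0.0, 'q': array([-1.46626300e+00,  1.81543489e-01,  1.60802562e+00,  1.06844808e-05,
        1.35379074e+00, -2.06337906e-01]), 'dq': array([ 0.00271714, -0.00032261, -0.00151581, -0.00043378, -0.00209743,
       -0.00100245]), 'joint_efforts': array([ 2.65454928e-04, -4.44869614e+01, -3.51333869e+01, -2.30600754e-04,
        9.30399197e-03, -5.13432394e-05]), 'eef_pos': array([ 0.17582974, -0.54691595,  0.25537422]), 'eef_rot': array([-8.82190072e-04,  9.87943980e-01,  1.54809276e-01,  5.01670129e-05]), 'wrist_force': array([-0.25648731,  0.2417714 ,  0.45731675]), 'torque': array([-0.06760132, -0.0393303 ,  0.00086682]), 'grasp_force': 0.0, 'opening': 0.9989622027521484}
scene 371.36859631980434 317.7088576902295 196.7751169763714 -0.07002219536129632 [[-0.181, 0.983, -0.008], [0.59, 0.102, -0.801], [-0.787, -0.15, -0.599]] [ 0.092 -0.313  1.56 ] [1.429 0.175 0.685]
top 412.8201448489519 315.9977597517479 202.41201171679572 -0.06647205514988921 [[-0.047, -0.999, 0.002], [-0.979, 0.046, -0.201], [0.201, -0.011, -0.98]] [0.03  0.662 0.867] [0.475 0.01  0.982]
```

View pics/scene0.png

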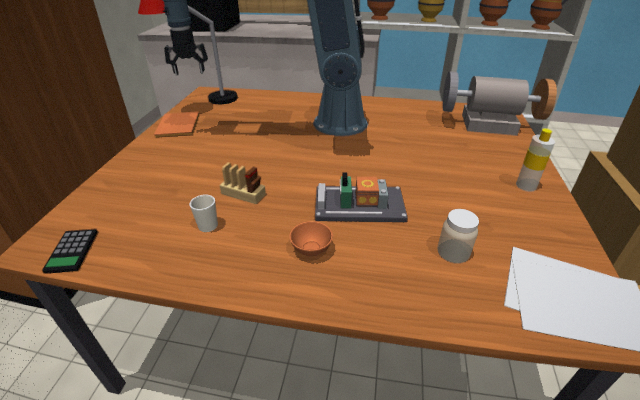

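View pics/top0.png

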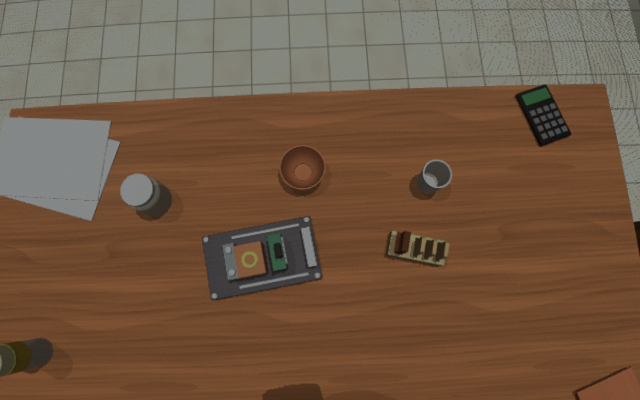

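The scene picture shows the rack at about (243,185), the fixture at (360,200), and the cup, bowl and jar around them. In the top picture the fixture is at (262,258) and the rack at (418,248), with the wedge at the left (+y) end of the rack. Next I enlarge both regions in both views.

Run:
```python
from h import *
def crop(n,u,v,w,h,s):
    c=load(n); return cv2.resize(c['pixels'][v:v+h,u:u+w,::-1],None,fx=s,fy=s,interpolation=cv2.INTER_CUBIC)
A=np.hstack([crop('top',198,210,130,95,6)[:, :780]]);
B=np.hstack([crop('top',380,225,75,48,5),crop('scene',212,158,60,48,6)])
cv2.imwrite('pics/topfix.png',A); 
C=crop('scene',308,165,105,62,7)
B=crop('top',382,226,72,46,7); D=crop('scene',214,158,58,48,7)
M=np.zeros((600,800,3),np.uint8)
# top-left: top rack (scale5) etc.
a=crop('top',382,226,72,46,5.5);b=crop('scene',214,158,58,48,6);c=crop('scene',308,165,105,62,5.2)
M[:a.shape[0],:a.shape[1]]=a; M[:b.shape[0],430:430+b.shape[1]]=b; M[270:270+c.shape[0],:c.shape[1]]=c
cv2.imwrite('pics/mos.png',M)
c=load('top');P=cloud(c)
# depth-based height layers near fixture and rack
for nm,(u0,u1,v0,v1) in dict(fix=(195,330,205,305),rack=(380,456,224,274)).items():
    Q=P[v0:v1,u0:u1].reshape(-1,3); h,e=np.histogram(Q[:,2],np.arange(-.01,.13,.005)); print(nm,list(zip(e.round(3),h)))
```

```text
Traceback (most recent call last):
ValueError: all the input array dimensions except for the concatenation axis must match exactly, but along dimension 0, the array at index 0 has size 240 and the array at index 1 has size 288
```

Run:
```python
from h import *
def crop(n,u,v,w,h,s):
    c=load(n); return cv2.resize(c['pixels'][v:v+h,u:u+w,::-1],None,fx=s,fy=s,interpolation=cv2.INTER_CUBIC)
cv2.imwrite('pics/topfix.png',crop('top',198,210,130,95,6))
M=np.zeros((600,800,3),np.uint8)
a=crop('top',382,226,72,46,5.5);b=crop('scene',214,158,58,48,6);c=crop('scene',308,165,105,62,5)
M[:a.shape[0],:a.shape[1]]=a; M[:b.shape[0],430:430+b.shape[1]]=b; M[290:290+c.shape[0],:c.shape[1]]=c
cv2.imwrite('pics/mos.png',M)
c=load('top');P=cloud(c)
for nm,(u0,u1,v0,v1) in dict(fix=(195,330,205,305),rack=(380,456,224,274)).items():
    Q=P[v0:v1,u0:u1].reshape(-1,3); h,e=np.histogram(Q[:,2],np.arange(-.01,.13,.005)); print(nm,[(round(float(x),3),int(y)) for x,y in zip(e,h)])
```

```text
fix [(-0.01, 0), (-0.005, 1519), (0.0, 4664), (0.005, 105), (0.01, 7), (0.015, 1119), (0.02, 3561), (0.025, 140), (0.03, 11), (0.035, 10), (0.04, 14), (0.045, 113), (0.05, 250), (0.055, 14), (0.06, 9), (0.065, 98), (0.07, 308), (0.075, 789), (0.08, 598), (0.085, 5), (0.09, 5), (0.095, 1), (0.1, 1), (0.105, 29), (0.11, 68), (0.115, 0), (0.12, 0), (0.125, 0)]
rack [(-0.01, 1), (-0.005, 744), (0.0, 1493), (0.005, 43), (0.01, 24), (0.015, 27), (0.02, 28), (0.025, 36), (0.03, 305), (0.035, 259), (0.04, 28), (0.045, 31), (0.05, 38), (0.055, 34), (0.06, 27), (0.065, 105), (0.07, 77), (0.075, 42), (0.08, 41), (0.085, 49), (0.09, 80), (0.095, 239), (0.1, 31), (0.105, 0), (0.11, 0), (0.115, 0), (0.12, 0), (0.125, 0)]
```

View pics/topfix.png

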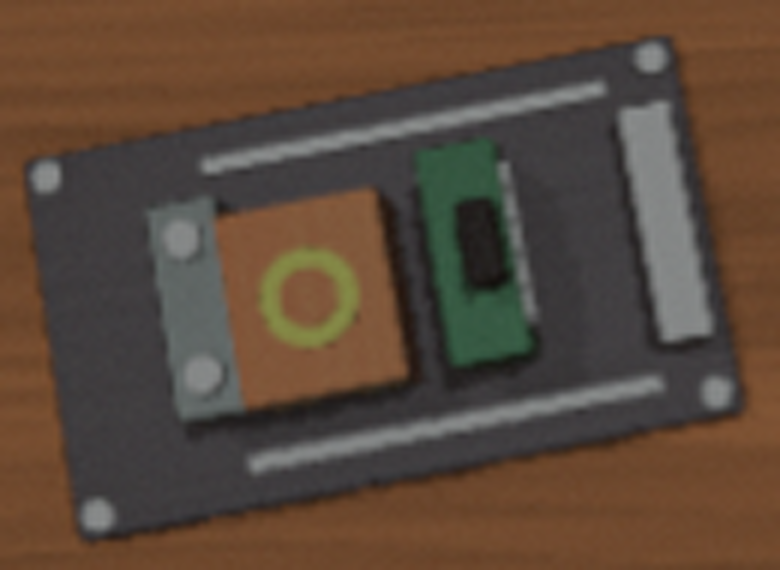

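View pics/mos.png

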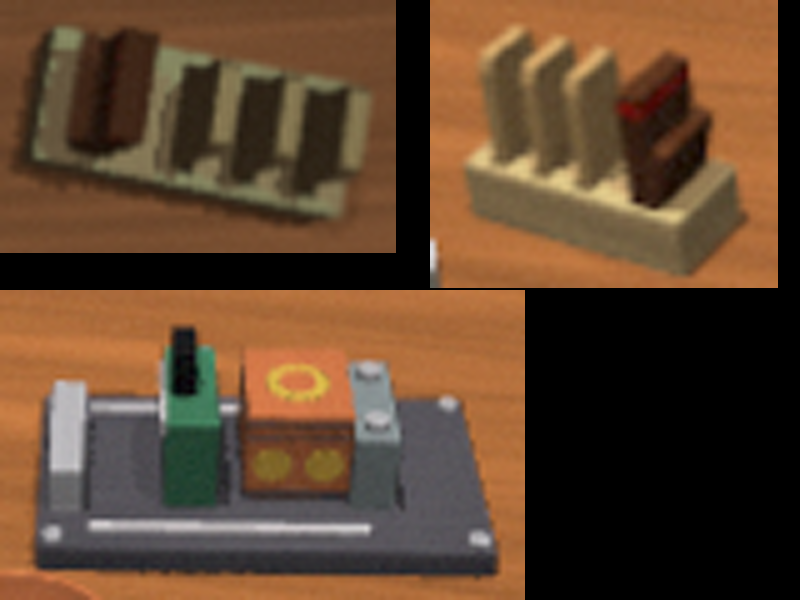

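The enlarged crops show the fixture's bolts, grip, jaw and casket clearly. The casket sits against the fence, the grip top is near crop pixel (482,244), and the three shims and the wedge stand upright in the rack. Next I measure with depth layers, picked corners and triangulation.

Run:
```python
from h import *
c=load('top'); s=load('scene')
def up(p): p=np.array(p,float); return (p[:,0]+.5)/6-.5+198,(p[:,1]+.5)/6-.5+210
def fit(name,p,z):
    w=atz(c,*up(p),z); m=w.mean(0); ey=(w[0]-w[1]+w[3]-w[2])[:2]; ex=(w[0]-w[3]+w[1]-w[2])[:2]
    print(name,(m*1000).round(1),'Ly',(np.linalg.norm(ey)*500).round(1),'Lx',(np.linalg.norm(ex)*500).round(1),'yaw',np.arctan2(-ey[0],ey[1]).round(3),np.arctan2(ex[1],ex[0]).round(3)); return m
B=fit('bed',[(27,158),(668,38),(743,410),(82,540)],.02)
C=fit('casket',[(216,215),(374,187),(411,380),(245,410)],.078)
J=fit('jaw',[(416,152),(492,138),(535,352),(455,368)],.08)
G=fit('grip',[(456,202),(494,197),(509,286),(472,292)],.11)
Fb=fit('bolts',[(46,176),(651,57),(716,392),(97,515)],.02)
for cam,(u0,u1,v0,v1) in (('top',(380,456,224,274)),('scene',(210,275,150,210))):
    k=load(cam);P=cloud(k)[v0:v1,u0:u1]
    m=((P[...,2]>.086)&(P[...,2]<.105)).astype(np.uint8)
    n,l,st,ce=cv2.connectedComponentsWithStats(m,connectivity=4)
    for i in range(1,n):
        if st[i,4]<8: continue
        q=P[l==i]; r=cv2.minAreaRect((q[:,:2]*1000).astype(np.float32)); print(cam,st[i,4],(ce[i]+[u0,v0]).round(1),(q.mean(0)*1000).round(1),'z',np.percentile(q[:,2]*1000,[50,95]).round(1),np.round(r[0],1),np.round(r[1],1),round(r[2],1))
    m=((P[...,2]>.029)&(P[...,2]<.039)); q=P[m]; r=cv2.minAreaRect((q[:,:2]*1000).astype(np.float32)); print('rack',r)
    k=cloud(k)
    sel=(k[...,2]>.1)&(k[...,2]<.118)&(np.hypot(k[...,0]-G[0],k[...,1]-G[1])<.04); q=k[sel]; print('grip',cam,len(q),(q.mean(0)*1000).round(1), np.argwhere(sel).mean(0)[::-1].round(1))
    sel=(k[...,2]>.072)&(k[...,2]<.085)&(np.abs(k[...,:2]-C[:2]).max(-1)<.045); q=k[sel]; r=cv2.minAreaRect((q[:,:2]*1000).astype(np.float32));print('ck',cam,len(q),(q.mean(0)*1000).round(1),r)
```

```text
bed [548.8 132.6  20. ] Ly 256.3 Lx 148.3 yaw 0.145 0.148
casket [540.7 150.2  78. ] Ly 59.7 Lx 71.6 yaw 0.132 0.151
jaw [554.5  90.3  80. ] Ly 28.8 Lx 79.7 yaw 0.144 0.159
grip [554.3  84.6 110. ] Ly 13.3 Lx 32.0 yaw 0.1 0.141
bolts [549.3 133.5  20. ] Ly 241.2 Lx 132.6 yaw 0.15 0.148
top 163 [405.2 241.5] [ 561.1 -188.4   97.7] z [ 98.2 101.2] [ 561.3 -189.2] [15.2 44.7] 75.3
top 81 [422. 245.] [ 552.2 -225.    94.6] z [95.5 98.7] [ 552.  -225.9] [ 8.8 35.7] 76.0
top 83 [434.  247.6] [ 545.2 -250.4   94.9] z [95.9 99.1] [ 545.8 -251.5] [ 8.8 36.3] 75.7
top 64 [445.5 249.4] [ 539.9 -275.3   94.6] z [94.9 99.3] [ 540.1 -276.1] [ 6.9 33.2] 77.0
rack ((551.7704467773438, -228.67852783203125), (130.1544647216797, 56.73731994628906), 75.91484069824219)
grip top 98 [554.7  84.8 110.6] [277.9 250.1]
ck top 1028 [539.6 152.8  78.8] ((542.2899169921875, 149.870849609375), (78.1758041381836, 94.4989242553711), 4.937234878540039)
scene 46 [226.1 165.8] [ 544.1 -274.4   92.8] z [93.3 97.1] [ 542.1 -274.7] [10.3 34.8] 76.4
scene 44 [233.4 167.6] [ 550.3 -248.5   92.7] z [93.1 97.7] [ 548.2 -249.1] [10.6 36.2] 76.6
scene 38 [240.2 169.3] [ 555.9 -225.1   92.8] z [94.1 97.4] [ 554.1 -225.8] [ 9.8 37.6] 87.0
scene 83 [250.3 171.6] [ 566.8 -189.2   95.5] z [ 96.7 100.1] [ 563.9 -190.7] [17.1 45.1] 75.6
rack ((563.2806396484375, -230.34490966796875), (134.96971130371094, 58.24291229248047), 85.63014221191406)
grip scene 44 [562.4  85.8 108.1] [344.  175.9]
ck scene 363 [546.6 152.2  77.8] ((543.35546875, 148.85069274902344), (76.29216766357422, 90.74542999267578), 3.2409818172454834)
```

Emit:
{"fn": "servo_tool", "kwargs": {"motion": [[[55.4, -48.6, 0, -80.7, -1], [55.4, -48.6, 0, -80.7, -1], [55.4, -48.6, 0, -80.7, -1], [55.4, -48.6, 0, -80.7, -1], [55.4, -48.6, 0, -80.7, -1]]]}}

```text
time_s: 0.6
eef_pos: [0.3048, -0.331, 0.2559]
eef_rot: [-0.0, 0.861, 0.508, 0.0]
wrist_force: [-0.4, -0.4, -0.3]
opening: 0.997
grasp_force: 0.0
```

```bash
cat >> h.py <<'E'
def th(q): return 2*np.arctan2(q[2],q[1])
def need(xy,z,yaw,note=''):
    """shift in tool axes (cm), twist (deg) to put the TCP at xy,z (mm) with closing line along yaw"""
    o=ctrl.get_obs();p=o['eef_pos']*1000;q=o['eef_rot'];t=th(q);d=np.array([*xy,z])-p
    tw=-np.degrees((yaw+np.pi/2-t+np.pi)%(2*np.pi)-np.pi)
    print(note,'need',np.round([(d[0]*np.cos(t)+d[1]*np.sin(t))/10,(d[0]*np.sin(t)-d[1]*np.cos(t))/10,-d[2]/10,tw],2),'t',round(o['time_s'],2),'F',o['wrist_force'].round(1),'op',round(o['opening'],3),'gf',round(o['grasp_force'],1))
E
python3 -c "
from h import *
need((555,85),200,.148)"
```

```text
need [ 48.51   1.79   5.59 -37.38] t 0.6 F [-0.4 -0.4 -0.3] op 0.997 gf 0.0
```

Emit:
{"fn": "servo_tool", "kwargs": {"motion": [[[48.5, 1.8, 5.5, -37.4, -1], [48.5, 1.8, 5.5, -37.4, -1], [48.5, 1.8, 5.5, -37.4, -1], [48.5, 1.8, 5.5, -37.4, -1], [48.5, 1.8, 5.5, -37.4, -1]]]}}

```text
time_s: 1.1
eef_pos: [0.4341, -0.1189, 0.2279]
eef_rot: [0.0, 0.653, 0.757, -0.0]
wrist_force: [0.3, -1.1, -0.0]
opening: 1.0
grasp_force: 0.0
```

```bash
python3 -c "
from h import *
need((555,85),150,.148)"
```

```text
need [18.39 14.95  7.79 -0.03] t 1.1 F [ 0.3 -1.1 -0. ] op 1.0 gf 0.0
```

Emit:
{"fn": "servo_tool", "kwargs": {"motion": [[[18.4, 15.0, 7.8, 0, -1], [18.4, 15.0, 7.8, 0, -1], [18.4, 15.0, 7.8, 0, -1], [18.4, 15.0, 7.8, 0, -1], [18.4, 15.0, 7.8, 0, -1]]]}}

```text
time_s: 1.6
eef_pos: [0.5563, 0.0846, 0.1491]
eef_rot: [-0.0, 0.655, 0.756, -0.0]
wrist_force: [0.6, -0.2, 0.1]
opening: 1.001
grasp_force: 0.0
```

Emit:
{"fn": "servo_tool", "kwargs": {"motion": [[[0, 0, 2, 0, -1], [0, 0, 4.1, 0, -1], [0, 0, 4.1, 0, -1]]]}}

```text
time_s: 1.9
eef_pos: [0.5531, 0.0833, 0.1056]
eef_rot: [-0.003, 0.654, 0.756, -0.002]
wrist_force: [-0.1, -0.8, 0.3]
opening: 1.0
grasp_force: 0.0
```

Run:
```python
from h import *
need((555,85),108,.148)
c=snap('top');s=snap('scene')
def crop(c,u,v,w,h,s): return cv2.resize(c['pixels'][v:v+h,u:u+w,::-1],None,fx=s,fy=s,interpolation=cv2.INTER_CUBIC)
cv2.imwrite('pics/g1.png',np.hstack([crop(c,240,210,80,100,5),crop(s,308,140,80,100,5)]))
```

```text
need [ 0.14  0.21 -0.24 -0.24] t 1.9 F [-0.1 -0.8  0.3] op 1.0 gf 0.0
```

View pics/g1.png

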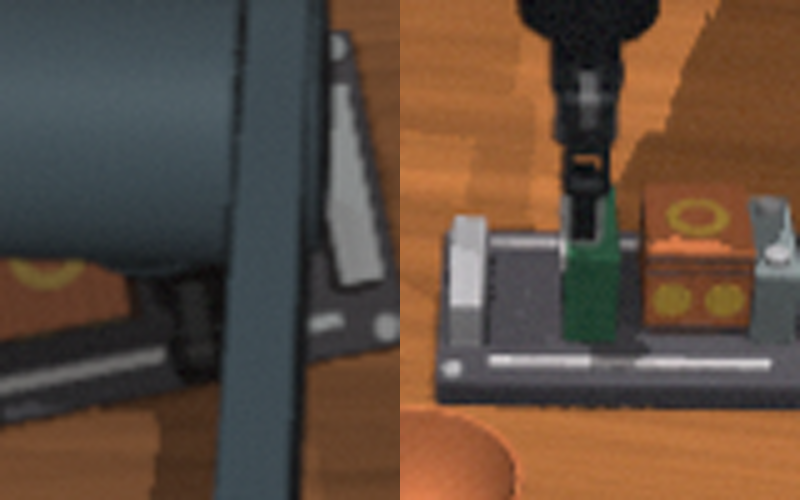

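The arm hides the jaw in the top view. In the scene view the near finger (right half, around (585,215)) is over the jaw, in line with the grip. Closing.

Emit:
{"fn": "servo_tool", "kwargs": {"motion": [[[0, 0, 0, 0, -1], [0, 0, 0, 0, 1], [0, 0, 0, 0, 1], [0, 0, 0, 0, 1], [0, 0, 0, 0, 1]]]}}

```text
time_s: 2.5
eef_pos: [0.5563, 0.0825, 0.1098]
eef_rot: [0.0, 0.655, 0.756, 0.0]
wrist_force: [-3.6, 0.3, 14.0]
opening: 0.339
grasp_force: 60.7
```

Emit:
{"fn": "servo_tool", "kwargs": {"motion": [[[0, 0, 0, 0, 1], [0, 0, 0, 0, 1], [0, 0, 0, 0, 1]]]}}

```text
time_s: 2.8
eef_pos: [0.5564, 0.0825, 0.1098]
eef_rot: [0.0, 0.655, 0.756, 0.0]
wrist_force: [-1.6, -0.8, 6.6]
opening: 0.335
grasp_force: 61.5
```

Emit:
{"fn": "servo_tool", "kwargs": {"motion": [[[0, 0, -0.1, 0, 1], [-0.5, 0, -0.1, 0, 1], [-1.0, 0, -0.1, 0, 1], [-1.3, 0, -0.1, 0, 1], [-1.3, 0, -0.1, 0, 1]]]}}

```text
time_s: 3.3
eef_pos: [0.5582, 0.0698, 0.1099]
eef_rot: [0.0, 0.655, 0.756, 0.001]
wrist_force: [5.2, 1.5, -4.3]
opening: 0.334
grasp_force: 60.5
```

Emit:
{"fn": "servo_tool", "kwargs": {"motion": [[[-0.3, 0, 0, 0, 1], [-0.5, 0, 0, 0, 1], [-0.7, 0, 0, 0, 1], [-0.7, 0, 0, 0, 1], [-0.7, 0, 0, 0, 1]]]}}

```text
time_s: 3.8
eef_pos: [0.5589, 0.0647, 0.1098]
eef_rot: [-0.001, 0.655, 0.756, 0.001]
wrist_force: [4.6, 11.2, -4.7]
opening: 0.337
grasp_force: 60.5
```

Emit:
{"fn": "servo_tool", "kwargs": {"motion": [[[0.15, 0, 0, 0, -1], [0.15, 0, 0, 0, -1], [0.15, 0, 0, 0, -1], [0.15, 0, -3, 0, -1], [0.15, 0, -7, 0, -1]]]}}

```text
time_s: 4.3
eef_pos: [0.5565, 0.0641, 0.1786]
eef_rot: [-0.002, 0.655, 0.756, -0.002]
wrist_force: [1.4, 0.2, 0.3]
opening: 0.997
grasp_force: 0.0
```

```bash
python3 -c "
from h import *
need((553,-226),150,-.245)"
```

```text
need [-28.66  -4.46   2.86  22.19] t 4.3 F [1.4 0.2 0.3] op 0.997 gf 0.0
```

Emit:
{"fn": "servo_tool", "kwargs": {"motion": [[[-28.7, -4.5, 0, 22.2, -1], [-28.7, -4.5, 0, 22.2, -1], [-28.7, -4.5, 0, 22.2, -1], [-28.7, -4.5, 0, 22.2, -1], [-28.7, -4.5, 0, 22.2, -1]]]}}

```text
time_s: 4.8
eef_pos: [0.5548, -0.1879, 0.1805]
eef_rot: [0.0, 0.788, 0.615, -0.0]
wrist_force: [1.2, 0.1, 0.0]
opening: 0.997
grasp_force: 0.0
```

Emit:
{"fn": "servo_tool", "kwargs": {"motion": [[[-4.5, 0, 2.5, 0, -1], [-4.5, 0, 2.5, 0, -1], [-4.5, 0, 2.5, 0, -1]]]}}

```text
time_s: 5.1
eef_pos: [0.5433, -0.2304, 0.1542]
eef_rot: [-0.001, 0.789, 0.614, -0.0]
wrist_force: [-0.3, 0.4, -0.1]
opening: 1.002
grasp_force: 0.0
```

Run:
```python
from h import *
need((553,-226),95,-.245)
c=snap('top');s=snap('scene')
def crop(c,u,v,w,h,s): return cv2.resize(c['pixels'][v:v+h,u:u+w,::-1],None,fx=s,fy=s,interpolation=cv2.INTER_CUBIC)
cv2.imwrite('pics/g2.png',np.vstack([np.hstack([crop(c,225,225,80,75,5),crop(s,308,160,80,75,5)]),np.hstack([crop(c,380,215,80,45,5),crop(s,205,140,80,45,5)])]))
k=cloud(c);reg=(k[...,2]>.073)&(k[...,2]<.085)
e=np.array([.989,.1475]);f=np.array([-.1475,.989])
o=np.array([549,133.])
X=k[...,:2]*1000-o; fx=X@e; fy=X@f
for z0,z1,nm in((.073,.0845,'casket'),(.074,.086,'jaw')):
    m=(k[...,2]>z0)&(k[...,2]<z1)&(abs(fx)<28)&((fy>-25)&(fy<70) if nm=='casket' else (fy<-25)&(fy>-90))
    a=fy[m]; print(nm,m.sum(),np.percentile(a,[0,1,5,95,99,100]).round(1))
    rows=[ (fy[r][m[r]].min(),fy[r][m[r]].max()) for r in range(400) if m[r].sum()>5]; print(np.median(rows,axis=0).round(1))
```

```text
need [ 0.66  0.84  5.92 -0.16] t 5.1 F [-0.3  0.4 -0.1] op 1.002 gf 0.0
casket 783 [-12.  -11.8  -9.2  59.6  66.7  69.8]
[-11.3  52. ]
jaw 280 [-78.9 -78.7 -77.6 -47.4 -46.3 -45.9]
[-77.7 -47.1]
```

View pics/g2.png

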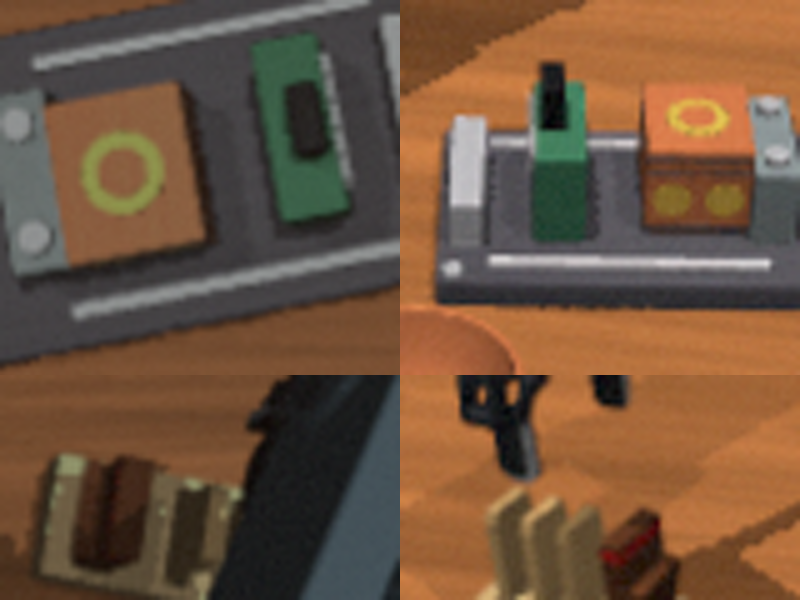

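The jaw is now at its stop: the left half shows its face near x 271 and the casket's edge near x 191 at row 150. That gives a gap of about 34 mm, so I expect to need two shims. Continuing to shim 1.

Emit:
{"fn": "servo_tool", "kwargs": {"motion": [[[0.6, 0.8, 2, 0, -1], [0.6, 0.8, 2, 0, -1], [0.6, 0.8, 2, 0, -1], [0.6, 0.8, 2, 0, -1]]]}}

```text
time_s: 5.6
eef_pos: [0.5541, -0.225, 0.1362]
eef_rot: [0.001, 0.788, 0.616, 0.0]
wrist_force: [-0.0, -0.6, -0.3]
opening: 1.004
grasp_force: 0.0
```

Run:
```python
from h import *
need((553,-226),93,-.245)
```

```text
need [-0.13 -0.08  4.32  0.1 ] t 5.6 F [-0.  -0.6 -0.3] op 1.004 gf 0.0
```

Emit:
{"fn": "servo_tool", "kwargs": {"motion": [[[-0.1, -0.1, 2, 0, -1], [-0.1, -0.1, 4.3, 0, -1], [-0.1, -0.1, 4.3, 0, -1], [-0.1, -0.1, 4.3, 0, 1], [-0.1, -0.1, 4.3, 0, 1]]]}}

```text
time_s: 6.1
eef_pos: [0.5533, -0.2267, 0.0938]
eef_rot: [0.001, 0.788, 0.616, 0.0]
wrist_force: [0.2, -0.8, 1.0]
opening: 0.693
grasp_force: 0.0
```

Emit:
{"fn": "servo_tool", "kwargs": {"motion": [[[0, 0, 0, 0, 1], [0, 0, 0, 0, 1], [0, 0, 0, 0, 1]]]}}

```text
time_s: 6.4
eef_pos: [0.5533, -0.2268, 0.0937]
eef_rot: [0.001, 0.788, 0.616, 0.0]
wrist_force: [-0.3, 0.6, 7.3]
opening: 0.4
grasp_force: 59.8
```

Emit:
{"fn": "servo_tool", "kwargs": {"motion": [[[0, 0, -4, 0, 1], [0, 0, -8.5, 0, 1], [0, 0, -12.5, 0, 1], [0, 0, -12.5, 0, 1], [0, 0, -12.5, 0, 1]]]}}

```text
time_s: 6.9
eef_pos: [0.553, -0.2265, 0.2186]
eef_rot: [0.001, 0.788, 0.616, 0.0]
wrist_force: [0.2, -0.7, -2.0]
opening: 0.403
grasp_force: 60.8
```

```bash
cat >> h.py <<'E'
E_=np.array([.989,.1475]);F_=np.array([-.1475,.989]);O_=np.array([549,133.])
def fix(x,y): return O_+x*E_+y*F_
E
python3 - <<'E'
from h import *
need(fix(-1,-36),220,.148)
E
```

```text
need [ 31.42  -7.8   -0.14 -22.49] t 6.9 F [ 0.2 -0.7 -2. ] op 0.403 gf 60.8
```

Emit:
{"fn": "servo_tool", "kwargs": {"motion": [[[31.4, -7.8, 0, -22.5, 1], [31.4, -7.8, 0, -22.5, 1], [31.4, -7.8, 0, -22.5, 1], [31.4, -7.8, 0, -22.5, 1], [31.4, -7.8, 0, -22.5, 1]]]}}

```text
time_s: 7.4
eef_pos: [0.5512, 0.0258, 0.215]
eef_rot: [-0.002, 0.653, 0.757, -0.001]
wrist_force: [0.6, -0.8, -0.3]
opening: 0.406
grasp_force: 60.7
```

Run:
```python
from h import *
need(fix(-1,-36),112,.148)
```

```text
need [ 7.03  1.26 10.3  -0.02] t 7.4 F [ 0.6 -0.8 -0.3] op 0.406 gf 60.7
```

Emit:
{"fn": "servo_tool", "kwargs": {"motion": [[[4, 0.8, 0, 0, 1], [7.1, 1.2, 0, 0, 1], [7.1, 1.2, 0, 0, 1], [7.1, 1.2, 0, 0, 1]]]}}

```text
time_s: 7.8
eef_pos: [0.553, 0.0964, 0.2153]
eef_rot: [-0.001, 0.652, 0.758, -0.001]
wrist_force: [0.8, -0.8, -0.6]
opening: 0.4
grasp_force: 60.7
```

Run:
```python
from h import *
need(fix(-1,-36),112,.148)
s=snap('scene');t=snap('top')
def crop(c,u,v,w,h,s): return cv2.resize(c['pixels'][v:v+h,u:u+w,::-1],None,fx=s,fy=s,interpolation=cv2.INTER_CUBIC)
cv2.imwrite('pics/g3.png',np.hstack([crop(s,308,120,100,110,5)]))
```

```text
need [ 0.08  0.05 10.33  0.11] t 7.8 F [ 0.8 -0.8 -0.6] op 0.4 gf 60.7
```

View pics/g3.png

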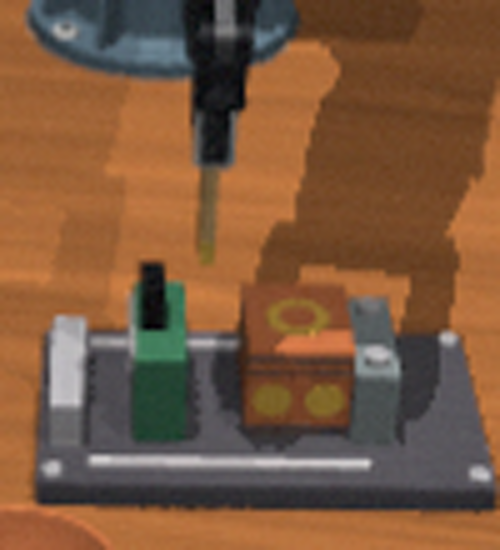

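The shim hangs upright at about (206,215), horizontally between the jaw face (x 186) and the casket (x 242). Lowering it.

Emit:
{"fn": "servo_tool", "kwargs": {"motion": [[[0.1, 0, 3, 0, 1], [0.1, 0, 6, 0, 1], [0.1, 0, 8.5, 0, 1], [0.1, 0, 10.3, 0, 1], [0.1, 0, 10.3, 0, 1]]]}}

```text
time_s: 8.4
eef_pos: [0.5516, 0.0954, 0.1108]
eef_rot: [-0.003, 0.654, 0.757, -0.002]
wrist_force: [-0.6, 0.4, -0.5]
opening: 0.399
grasp_force: 60.8
```

Emit:
{"fn": "servo_tool", "kwargs": {"motion": [[[-0.2, 0, 0, 0, 1], [-0.4, 0, 0, 0, 1], [-0.5, 0, 0, 0, 1], [-0.5, 0, 0, 0, 1]]]}}

```text
time_s: 8.8
eef_pos: [0.5555, 0.0917, 0.1153]
eef_rot: [0.001, 0.653, 0.757, 0.001]
wrist_force: [-0.6, 0.7, -0.7]
opening: 0.4
grasp_force: 60.7
```

Emit:
{"fn": "servo_tool", "kwargs": {"motion": [[[-0.1, 0, 0, 0, 1], [-0.2, 0, 0, 0, 1], [-0.3, 0, 0, 0, 1], [-0.4, 0, 0, 0, 1], [-0.4, 0, 0, 0, 1]]]}}

```text
time_s: 9.3
eef_pos: [0.5554, 0.0906, 0.115]
eef_rot: [-0.001, 0.653, 0.757, 0.002]
wrist_force: [-0.4, 12.7, 4.4]
opening: 0.403
grasp_force: 61.3
```

Emit:
{"fn": "servo_tool", "kwargs": {"motion": [[[-0.1, 0, 0, 0, 1], [-0.15, 0, 0, 0, 1], [-0.2, 0, 0, 0, 1], [-0.2, 0, 0, 0, 1]]]}}

```text
time_s: 9.7
eef_pos: [0.5555, 0.0901, 0.1151]
eef_rot: [-0.002, 0.653, 0.758, 0.003]
wrist_force: [-2.1, 18.7, 6.6]
opening: 0.398
grasp_force: 61.4
```

Emit:
{"fn": "servo_tool", "kwargs": {"motion": [[[0.45, 0, 0, 0, 1], [0.45, 0, 0.3, 0, 1], [0.45, 0, 0.5, 0, 1], [0.45, 0, 0.7, 0, 1], [0.45, 0, 0.7, 0, 1]]]}}

```text
time_s: 10.2
eef_pos: [0.5551, 0.0912, 0.1077]
eef_rot: [-0.0, 0.653, 0.757, 0.001]
wrist_force: [-2.4, 6.9, 7.3]
opening: 0.402
grasp_force: 61.4
```

Emit:
{"fn": "servo_tool", "kwargs": {"motion": [[[0, 0, 0, 0, -1], [0, 0, 0, 0, -1], [0, 0, 0, 0, -1], [0, 0, -4, 0, -1], [0, 0, -8, 0, -1]]]}}

```text
time_s: 10.7
eef_pos: [0.5537, 0.0898, 0.1863]
eef_rot: [-0.002, 0.653, 0.757, -0.002]
wrist_force: [1.2, -0.0, -0.0]
opening: 1.001
grasp_force: 0.0
```

Run:
```python
from h import *
need((547,-250.5),165,-.245)
s=snap('scene');t=snap('top')
def crop(c,u,v,w,h,s): return cv2.resize(c['pixels'][v:v+h,u:u+w,::-1],None,fx=s,fy=s,interpolation=cv2.INTER_CUBIC)
cv2.imwrite('pics/g4.png',np.hstack([crop(s,308,140,100,90,5)]))
```

```text
need [-33.57  -5.66   2.13  22.48] t 10.7 F [ 1.2 -0.  -0. ] op 1.001 gf 0.0
```

View pics/g4.png

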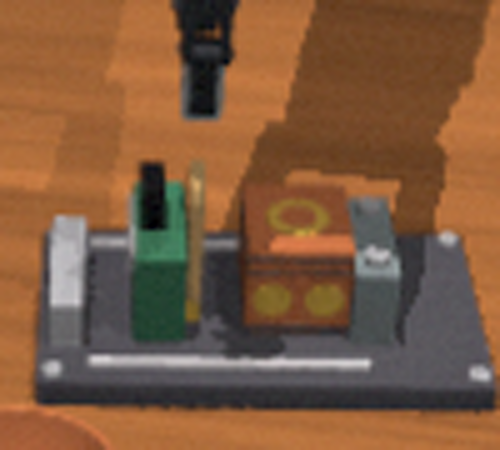

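Shim 1 stands upright against the jaw face, at about (195,240). Next is shim 2.

Emit:
{"fn": "servo_tool", "kwargs": {"motion": [[[-33.6, -5.6, 1, 22.5, -1], [-33.6, -5.6, 1, 22.5, -1], [-33.6, -5.6, 1, 22.5, -1], [-33.6, -5.6, 1, 22.5, -1], [-33.6, -5.6, 1, 22.5, -1]]]}}

```text
time_s: 11.3
eef_pos: [0.55, -0.1617, 0.1792]
eef_rot: [-0.0, 0.788, 0.615, -0.0]
wrist_force: [0.1, 0.3, 0.6]
opening: 1.002
grasp_force: 0.0
```

Run:
```python
from h import *
need((547,-250.5),150,-.245)
```

```text
need [-8.69  1.86  2.92  0.  ] t 11.3 F [0.1 0.3 0.6] op 1.002 gf 0.0
```

Emit:
{"fn": "servo_tool", "kwargs": {"motion": [[[-4.5, 1, 2, 0, -1], [-8.7, 1.9, 2.9, 0, -1], [-8.7, 1.9, 2.9, 0, -1], [-8.7, 1.9, 2.9, 0, -1], [-8.7, 1.9, 2.9, 0, -1]]]}}

```text
time_s: 11.8
eef_pos: [0.5479, -0.2477, 0.1506]
eef_rot: [-0.0, 0.788, 0.616, -0.0]
wrist_force: [0.1, -0.0, 0.8]
opening: 0.999
grasp_force: 0.0
```

Run:
```python
from h import *
need((547,-250.5),93.5,-.245)
```

```text
need [-0.3  -0.02  5.71  0.04] t 11.8 F [ 0.1 -0.   0.8] op 0.999 gf 0.0
```

Emit:
{"fn": "servo_tool", "kwargs": {"motion": [[[-0.3, 0, 3, 0, -1], [-0.3, 0, 5.7, 0, -1], [-0.3, 0, 5.7, 0, -1], [-0.3, 0, 5.7, 0, 1], [-0.3, 0, 5.7, 0, 1]]]}}

```text
time_s: 12.3
eef_pos: [0.5485, -0.2513, 0.0957]
eef_rot: [0.001, 0.788, 0.616, 0.0]
wrist_force: [-0.4, 0.3, 1.3]
opening: 0.69
grasp_force: 0.0
```

Emit:
{"fn": "servo_tool", "kwargs": {"motion": [[[0, 0, 0, 0, 1], [0, 0, 0, 0, 1], [0, 0, 0, 0, 1]]]}}

```text
time_s: 12.6
eef_pos: [0.5482, -0.252, 0.0958]
eef_rot: [0.001, 0.788, 0.616, 0.0]
wrist_force: [-1.5, 0.5, 5.6]
opening: 0.401
grasp_force: 59.4
```

Emit:
{"fn": "servo_tool", "kwargs": {"motion": [[[0, 0, -4, 0, 1], [0, 0, -8.5, 0, 1], [0, 0, -12.5, 0, 1], [0, 0, -12.5, 0, 1], [0, 0, -12.5, 0, 1]]]}}

```text
time_s: 13.1
eef_pos: [0.5479, -0.2519, 0.2208]
eef_rot: [0.002, 0.788, 0.616, 0.001]
wrist_force: [-0.2, -0.3, -0.8]
opening: 0.399
grasp_force: 60.5
```

Run:
```python
from h import *
need(fix(-1,-31),220,.148)
```

```text
need [ 34.47  -8.13   0.08 -22.5 ] t 13.1 F [-0.2 -0.3 -0.8] op 0.399 gf 60.5
```

Emit:
{"fn": "servo_tool", "kwargs": {"motion": [[[34.7, -8.1, 0, -22.5, 1], [34.7, -8.1, 0, -22.5, 1], [34.7, -8.1, 0, -22.5, 1], [34.7, -8.1, 0, -22.5, 1], [34.7, -8.1, 0, -22.5, 1]]]}}

```text
time_s: 13.6
eef_pos: [0.5497, 0.0006, 0.217]
eef_rot: [-0.001, 0.653, 0.757, -0.001]
wrist_force: [0.7, -0.3, -0.6]
opening: 0.405
grasp_force: 60.5
```

Run:
```python
from h import *
need(fix(-1,-28),220,.148)
```

```text
need [10.31  1.78 -0.3  -0.02] t 13.6 F [ 0.7 -0.3 -0.6] op 0.405 gf 60.5
```

Emit:
{"fn": "servo_tool", "kwargs": {"motion": [[[4.5, 0.8, 0, 0, 1], [9, 1.7, 0, 0, 1], [10.3, 1.7, 0, 0, 1], [10.3, 1.7, 0, 0, 1], [10.3, 1.7, 0, 0, 1]]]}}

```text
time_s: 14.1
eef_pos: [0.5522, 0.1022, 0.2178]
eef_rot: [-0.0, 0.653, 0.758, -0.001]
wrist_force: [0.4, -0.3, -1.4]
opening: 0.398
grasp_force: 60.5
```

Run:
```python
from h import *
need(fix(-1,-28),115,.148)
```

```text
need [ 0.3   0.03 10.28  0.02] t 14.1 F [ 0.4 -0.3 -1.4] op 0.398 gf 60.5
```

Emit:
{"fn": "servo_tool", "kwargs": {"motion": [[[0.2, 0, 3, 0, 1], [0.2, 0, 6, 0, 1], [0.2, 0, 8.5, 0, 1], [0.2, 0, 10, 0, 1], [0.2, 0, 10, 0, 1]]]}}

```text
time_s: 14.6
eef_pos: [0.5523, 0.1031, 0.1174]
eef_rot: [-0.001, 0.654, 0.757, -0.001]
wrist_force: [-0.3, -0.5, -1.2]
opening: 0.398
grasp_force: 64.2
```

Emit:
{"fn": "servo_tool", "kwargs": {"motion": [[[-0.1, 0, 0, 0, 1], [-0.2, 0, 0, 0, 1], [-0.3, 0, 0, 0, 1], [-0.4, 0, 0, 0, 1], [-0.4, 0, 0, 0, 1]]]}}

```text
time_s: 15.1
eef_pos: [0.553, 0.1016, 0.1192]
eef_rot: [-0.0, 0.653, 0.757, 0.001]
wrist_force: [-1.1, 3.0, 0.9]
opening: 0.401
grasp_force: 64.4
```

Emit:
{"fn": "servo_tool", "kwargs": {"motion": [[[-0.1, 0, 0, 0, 1], [-0.2, 0, 0, 0, 1], [-0.3, 0, 0, 0, 1], [-0.3, 0, 0, 0, 1]]]}}

```text
time_s: 15.5
eef_pos: [0.5532, 0.1006, 0.1194]
eef_rot: [-0.001, 0.653, 0.758, 0.002]
wrist_force: [-2.5, 12.1, 3.4]
opening: 0.402
grasp_force: 65.1
```

Emit:
{"fn": "servo_tool", "kwargs": {"motion": [[[0.25, 0, 0.3, 0, 1], [0.25, 0, 0.6, 0, 1], [0.25, 0, 0.8, 0, 1], [0.25, 0, 1.0, 0, 1], [0.25, 0, 1.0, 0, 1]]]}}

```text
time_s: 16.0
eef_pos: [0.5554, 0.1011, 0.1129]
eef_rot: [0.002, 0.653, 0.758, 0.002]
wrist_force: [-6.4, 5.4, 22.7]
opening: 0.396
grasp_force: 70.1
```

Run:
```python
from h import *
s=snap('scene')
def crop(c,u,v,w,h,s): return cv2.resize(c['pixels'][v:v+h,u:u+w,::-1],None,fx=s,fy=s,interpolation=cv2.INTER_CUBIC)
cv2.imwrite('pics/g5.png',crop(s,325,150,60,70,8))
```

```text
(no output)
```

View pics/g5.png

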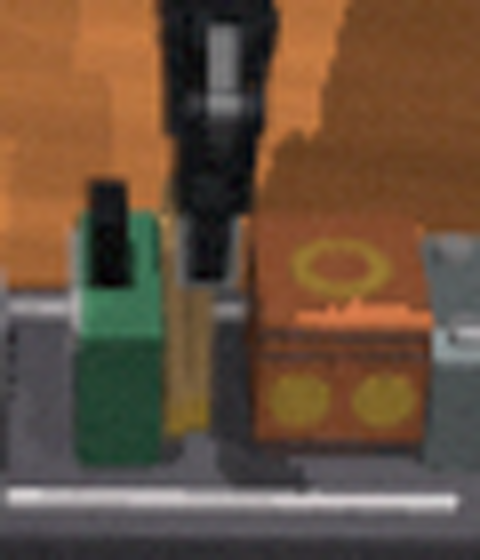

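Both shims are side by side against the jaw, with their brass feet down at about (187,425). Releasing shim 2.

Emit:
{"fn": "servo_tool", "kwargs": {"motion": [[[-0.05, 0, -0.25, 0, 1], [-0.05, 0, -0.25, 0, -1], [-0.05, 0, -0.25, 0, -1], [-0.05, 0, -0.25, 0, -1], [-0.05, 0, -4.5, 0, -1]]]}}

```text
time_s: 16.55
eef_pos: [0.5487, 0.0996, 0.1481]
eef_rot: [-0.005, 0.653, 0.757, -0.004]
wrist_force: [-0.3, 0.4, -0.6]
opening: 0.998
grasp_force: 0.0
```

Emit:
{"fn": "servo_tool", "kwargs": {"motion": [[[0, 0, -4, 0, -1], [0, 0, -4, 0, -1]]]}}

```text
time_s: 16.75
eef_pos: [0.5569, 0.0996, 0.1998]
eef_rot: [0.004, 0.653, 0.757, 0.003]
wrist_force: [1.4, 0.3, 0.5]
opening: 1.001
grasp_force: 0.0
```

Run:
```python
from h import *
need((562.5,-190),170,-.245)
need((562.5,-190),150,-.245)
P=cloud(snap('scene'));X=P[...,:2]*1000-O_;fx=X@E_;fy=X@F_
for lo,hi in((.024,.034),(.034,.05),(.05,.07),(.095,.105),(.105,.113)):
    m=(P[...,2]>lo)&(P[...,2]<hi)&(fx>5)&(fx<30)&(fy>-46)&(fy<-16)
    if m.sum(): print(lo,hi,m.sum(),np.percentile(fy[m],[2,50,98]).round(1),np.percentile(fx[m],[2,50,98]).round(1),(P[...,2][m].max()*1000).round(1))
```

```text
need [-28.72  -3.72   2.98  22.51] t 16.75 F [1.4 0.3 0.5] op 1.001 gf 0.0
 need [-28.72  -3.72   4.98  22.51] t 16.75 F [1.4 0.3 0.5] op 1.001 gf 0.0
0.024 0.034 15 [-43.2 -34.7 -28.7] [ 9.3 18.4 21.7] 32.8
0.034 0.05 26 [-41.1 -35.3 -27. ] [16.3 18.9 22.7] 49.8
0.05 0.07 34 [-41.9 -33.4 -27.2] [16.4 19.  21.1] 70.0
0.095 0.105 18 [-40.5 -33.4 -26.4] [14.7 18.1 20.6] 104.3
0.105 0.113 25 [-40.8 -35.  -26.7] [ 6.1 15.1 20.4] 111.7
```

Emit:
{"fn": "servo_tool", "kwargs": {"motion": [[[-28.7, -3.7, 2, 22.5, -1], [-28.7, -3.7, 2, 22.5, -1], [-28.7, -3.7, 2, 22.5, -1], [-28.7, -3.7, 2, 22.5, -1], [-28.7, -3.7, 2, 22.5, -1]]]}}

```text
time_s: 17.3
eef_pos: [0.5569, -0.1511, 0.1748]
eef_rot: [-0.001, 0.788, 0.615, -0.001]
wrist_force: [0.5, 0.6, -0.7]
opening: 1.0
grasp_force: 0.0
```

Run:
```python
from h import *
need((562.5,-190),145,-.245)
```

```text
need [-3.64  1.48  2.98  0.01] t 17.3 F [ 0.5  0.6 -0.7] op 1.0 gf 0.0
```

Emit:
{"fn": "servo_tool", "kwargs": {"motion": [[[-3.6, 1.5, 2, 0, -1], [-3.6, 1.5, 2.9, 0, -1], [-3.6, 1.5, 2.9, 0, -1], [-3.6, 1.5, 2.9, 0, -1]]]}}

```text
time_s: 17.7
eef_pos: [0.5632, -0.1867, 0.1464]
eef_rot: [-0.001, 0.788, 0.616, -0.0]
wrist_force: [0.8, 0.2, -0.2]
opening: 1.004
grasp_force: 0.0
```

Run:
```python
from h import *
need((562.5,-190),92,-.245)
```

```text
need [-0.33  0.01  5.44  0.04] t 17.7 F [ 0.8  0.2 -0.2] op 1.004 gf 0.0
```

Emit:
{"fn": "servo_tool", "kwargs": {"motion": [[[-0.3, 0, 3, 0, -1], [-0.3, 0, 5.4, 0, -1], [-0.3, 0, 5.4, 0, -1], [-0.3, 0, 5.4, 0, 1], [-0.3, 0, 5.4, 0, 1]]]}}

```text
time_s: 18.2
eef_pos: [0.5645, -0.1907, 0.0955]
eef_rot: [0.001, 0.788, 0.616, 0.001]
wrist_force: [-0.6, -0.0, 0.2]
opening: 0.688
grasp_force: 0.0
```

Emit:
{"fn": "servo_tool", "kwargs": {"motion": [[[0, 0, 0, 0, 1], [0, 0, 0, 0, 1], [0, 0, 0, 0, 1]]]}}

```text
time_s: 18.5
eef_pos: [0.5643, -0.1912, 0.0956]
eef_rot: [0.001, 0.788, 0.616, 0.001]
wrist_force: [-1.6, 1.9, 6.1]
opening: 0.502
grasp_force: 60.3
```

Emit:
{"fn": "servo_tool", "kwargs": {"motion": [[[0, 0, -4, 0, 1], [0, 0, -8.5, 0, 1], [0, 0, -13, 0, 1], [0, 0, -13, 0, 1], [0, 0, -13, 0, 1]]]}}

```text
time_s: 19.0
eef_pos: [0.5641, -0.1913, 0.2258]
eef_rot: [0.002, 0.788, 0.616, 0.001]
wrist_force: [0.0, -0.3, -1.0]
opening: 0.501
grasp_force: 65.4
```

Run:
```python
from h import *
need(fix(-2,-20),222,.148)
```

```text
need [ 29.17  -8.74   0.38 -22.5 ] t 19.0 F [ 0.  -0.3 -1. ] op 0.501 gf 65.4
```

Emit:
{"fn": "servo_tool", "kwargs": {"motion": [[[29.1, -8.7, 0, -22.5, 1], [29.1, -8.7, 0, -22.5, 1], [29.1, -8.7, 0, -22.5, 1], [29.1, -8.7, 0, -22.5, 1], [29.1, -8.7, 0, -22.5, 1]]]}}

```text
time_s: 19.5
eef_pos: [0.5502, 0.0608, 0.2216]
eef_rot: [-0.001, 0.653, 0.757, -0.001]
wrist_force: [0.7, 0.5, -0.7]
opening: 0.501
grasp_force: 65.4
```

Run:
```python
from h import *
need(fix(-2,-20.3),222,.148)
```

```text
need [ 5.13  0.74 -0.04 -0.02] t 19.5 F [ 0.7  0.5 -0.7] op 0.501 gf 65.4
```

Emit:
{"fn": "servo_tool", "kwargs": {"motion": [[[4, 0.6, 0, 0, 1], [5.1, 0.7, 0, 0, 1], [5.1, 0.7, 0, 0, 1], [5.1, 0.7, 0, 0, 1], [5.1, 0.7, 0, 0, 1]]]}}

```text
time_s: 20.0
eef_pos: [0.5512, 0.1088, 0.223]
eef_rot: [-0.0, 0.654, 0.757, -0.0]
wrist_force: [0.1, 0.3, -0.1]
opening: 0.505
grasp_force: 65.4
```

Run:
```python
from h import *
need(fix(-2,-20.3),200,.148)
c=snap('scene');P=cloud(c);X=P[...,:2]*1000-O_;fx=X@E_;fy=X@F_;z=P[...,2]*1000
def st(nm,m): 
    if m.sum(): print(nm,m.sum(),'fy',np.percentile(fy[m],[3,50,97]).round(1),'fx',np.percentile(fx[m],[3,97]).round(1),'z',np.percentile(z[m],[2,98]).round(1))
w=(abs(fx)<40)&(fy>-50)&(fy<20)
for a,b in((128,134),(134,142),(142,152),(152,165)): st(('wedge',a),w&(z>a)&(z<b))
st('shims',w&(z>100)&(z<115)&(fy<-15)&(fx>8)); st('ck',w&(z>40)&(z<72)&(fy>-20)&(fx>20)); st('jaw',(fx>30)&(fx<45)&(z>40)&(z<76)&(fy<-40)&(fy>-90))
```

```text
need [ 0.4  -0.06  2.3  -0.11] t 20.0 F [ 0.1  0.3 -0.1] op 0.505 gf 65.4
('wedge', 128) 1 fy [-22.7 -22.7 -22.7] fx [20.2 20.2] z [133.9 133.9]
('wedge', 134) 12 fy [-31.  -26.9 -21.3] fx [18.7 23.4] z [134.3 141.2]
('wedge', 142) 18 fy [-31.4 -25.8 -17.8] fx [15.3 22.5] z [142.3 150.9]
('wedge', 152) 31 fy [-31.4 -24.3 -15.3] fx [ 0.8 23.5] z [153.  164.2]
shims 33 fy [-43.2 -35.3 -29.5] fx [ 8.5 21.2] z [100.6 111.4]
ck 104 fy [-10.9   3.6  19.1] fx [27.4 33.4] z [40.4 71.3]
jaw 108 fy [-75.8 -61.6 -47.6] fx [34.6 43. ] z [41.1 75.1]
```

Emit:
{"fn": "servo_tool", "kwargs": {"motion": [[[0.5, 0, 0, 0, 1], [0.5, 0, 0.5, 0, 1], [0.5, 0, 2, 0, 1], [0.5, 0, 3, 0, 1], [0.5, 0, 3, 0, 1]]]}}

```text
time_s: 20.55
eef_pos: [0.5488, 0.1152, 0.1907]
eef_rot: [-0.002, 0.653, 0.757, -0.002]
wrist_force: [-0.3, 0.6, -1.3]
opening: 0.5
grasp_force: 65.4
```

Run:
```python
from h import *
need(fix(-2,-19.8),180,.148)
c=snap('scene');P=cloud(c);X=P[...,:2]*1000-O_;fx=X@E_;fy=X@F_;z=P[...,2]*1000
def st(nm,m): 
    if m.sum(): print(nm,m.sum(),'fy',np.percentile(fy[m],[0,3,50,97,100]).round(1),'fx',np.percentile(fx[m],[3,97]).round(1),'z',np.percentile(z[m],[2,98]).round(1))
w=(abs(fx)<40)&(fy>-50)&(fy<20)
for a,b in((100,114),(114,122),(122,135)): st(('wedge/shim',a),w&(z>a)&(z<b)&(fy<-14))
```

```text
need [-0.22  0.09  1.07 -0.01] t 20.55 F [-0.3  0.6 -1.3] op 0.5 gf 65.4
('wedge/shim', 100) 70 fy [-43.3 -43.2 -34.4 -16.1 -15.5] fx [-11.5  21.3] z [101.  112.6]
('wedge/shim', 114) 12 fy [-24.8 -24.7 -20.6 -16.3 -16.2] fx [15.2 21.7] z [115.  121.6]
('wedge/shim', 122) 22 fy [-24.6 -24.6 -22.1 -14.3 -14.2] fx [-1.9 21. ] z [122.5 134.3]
```

Emit:
{"fn": "servo_tool", "kwargs": {"motion": [[[-0.1, 0, 1, 0, 1], [-0.2, 0, 2, 0, 1], [-0.3, 0, 3, 0, 1], [-0.3, 0, 3.5, 0, 1], [-0.3, 0, 3.5, 0, 1]]]}}

```text
time_s: 21.1
eef_pos: [0.5502, 0.1123, 0.1573]
eef_rot: [-0.001, 0.653, 0.757, -0.001]
wrist_force: [0.4, -0.2, -1.3]
opening: 0.502
grasp_force: 65.3
```

Emit:
{"fn": "servo_tool", "kwargs": {"motion": [[[0, 0, 0.4, 0, 1], [0, 0, 0.8, 0, 1], [0, 0, 1.2, 0, 1], [0, 0, 1.2, 0, 1]]]}}

```text
time_s: 21.5
eef_pos: [0.5505, 0.1124, 0.1459]
eef_rot: [-0.0, 0.653, 0.757, -0.0]
wrist_force: [0.1, 0.0, -1.1]
opening: 0.503
grasp_force: 65.4
```

Emit:
{"fn": "servo_tool", "kwargs": {"motion": [[[0, 0, 0.2, 0, 1], [0, 0, 0.4, 0, 1], [0, 0, 0.6, 0, 1], [0, 0, 0.8, 0, 1], [0, 0, 0.8, 0, 1]]]}}

```text
time_s: 22.0
eef_pos: [0.5516, 0.1117, 0.1393]
eef_rot: [0.001, 0.653, 0.757, 0.0]
wrist_force: [0.4, -3.3, 2.9]
opening: 0.502
grasp_force: 65.9
```

Emit:
{"fn": "servo_tool", "kwargs": {"motion": [[[-0.05, 0, 0.2, 0, 1], [-0.1, 0, 0.4, 0, 1], [-0.15, 0, 0.6, 0, 1], [-0.15, 0, 0.6, 0, 1]]]}}

```text
time_s: 22.4
eef_pos: [0.553, 0.1107, 0.1356]
eef_rot: [0.002, 0.653, 0.757, 0.001]
wrist_force: [-3.0, -2.4, 16.8]
opening: 0.503
grasp_force: 67.6
```

Emit:
{"fn": "servo_tool", "kwargs": {"motion": [[[-0.05, 0, 0.2, 0, 1], [-0.1, 0, 0.4, 0, 1], [-0.1, 0, 0.4, 0, 1]]]}}

```text
time_s: 22.7
eef_pos: [0.554, 0.1099, 0.1334]
eef_rot: [0.002, 0.653, 0.757, 0.002]
wrist_force: [-6.9, -1.8, 29.0]
opening: 0.503
grasp_force: 68.8
```

Emit:
{"fn": "servo_tool", "kwargs": {"motion": [[[0, 0, 0.1, 0, 1], [0, 0, 0.2, 0, 1], [0, 0, 0.2, 0, 1], [0, 0, 0.2, 0, 1]]]}}

```text
time_s: 23.1
eef_pos: [0.5546, 0.1096, 0.1324]
eef_rot: [0.003, 0.653, 0.757, 0.002]
wrist_force: [-7.3, -2.6, 33.0]
opening: 0.503
grasp_force: 69.7
```

Run:
```python
from h import *
need(fix(-2,-19.8),130,.148)
c=snap('scene');P=cloud(c);X=P[...,:2]*1000-O_;fx=X@E_;fy=X@F_;z=P[...,2]*1000
def st(nm,m): 
    if m.sum(): print(nm,m.sum(),'fy',np.percentile(fy[m],[0,3,50,97,100]).round(1),'fx',np.percentile(fx[m],[3,97]).round(1),'z',np.percentile(z[m],[2,98]).round(1))
w=(abs(fx)<40)&(fy>-50)&(fy<20)
st('ck',w&(z>40)&(z<72)&(fy>-20)&(fx>24)); st('jaw',(fx>30)&(fx<45)&(z>40)&(z<76)&(fy<-40)&(fy>-90))
for a in range(24,80,8): st(('gap',a),w&(z>a)&(z<a+8)&(fy<-12)&(fy>-44)&(fx>12)&(fx<25))
cv2.imwrite('pics/g6.png',cv2.resize(c['pixels'][150:220,325:385,::-1],None,fx=8,fy=8,interpolation=cv2.INTER_CUBIC))
```

```text
need [ 0.42 -0.4   0.24 -0.  ] t 23.1 F [-7.3 -2.6 33. ] op 0.503 gf 69.7
ck 109 fy [-19.7 -19.    2.9  18.4  19.6] fx [25.5 33.2] z [41.3 71.3]
jaw 111 fy [-76.2 -75.8 -61.6 -47.6 -47.2] fx [34.2 43.1] z [40.9 74.2]
('gap', 24) 13 fy [-43.5 -43.4 -34.8 -29.  -29. ] fx [17.3 22.5] z [24.3 31.4]
('gap', 32) 13 fy [-43.8 -43.8 -37.9 -29.2 -29.1] fx [17.3 21.7] z [33.1 39.3]
('gap', 40) 16 fy [-44.  -43.9 -32.5 -22.5 -21.2] fx [15.8 24.6] z [40.7 47.5]
('gap', 48) 16 fy [-41.4 -41.3 -34.2 -20.  -18.8] fx [16.7 24.3] z [48.1 55.2]
('gap', 56) 16 fy [-41.8 -41.8 -33.2 -17.5 -16.2] fx [18.1 24.5] z [57.6 63.6]
('gap', 64) 20 fy [-42.  -42.  -30.7 -15.5 -14. ] fx [17.5 24.4] z [64.4 71.1]
('gap', 72) 24 fy [-42.3 -42.2 -28.5 -14.2 -14.1] fx [16.5 24.6] z [72.2 79.6]
```

View pics/g6.png

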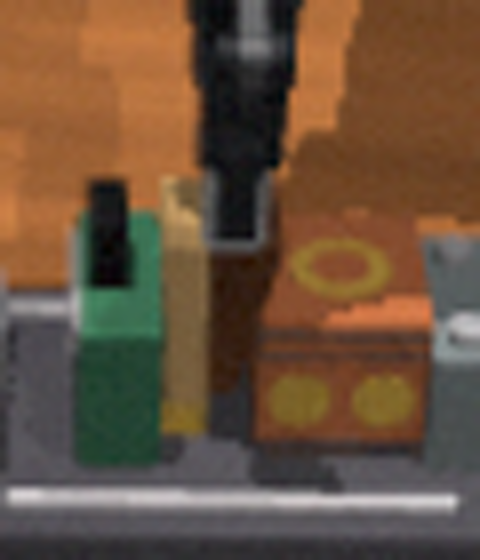

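The wedge sits between the shims and the casket, with its flat face on the shim at x≈210 and its slope on the casket's top edge. Its tip is at about row 385, roughly 20 mm clear of the bed. I hold and check that the force stays steady.

Emit:
{"fn": "servo_tool", "kwargs": {"motion": [[[0, 0, 0, 0, 1], [0, 0, 0, 0, 1], [0, 0, 0, 0, 1], [0, 0, 0, 0, 1], [0, 0, 0, 0, 1]]]}}

```text
time_s: 23.65
eef_pos: [0.5545, 0.1096, 0.1323]
eef_rot: [0.003, 0.653, 0.757, 0.002]
wrist_force: [-7.3, -3.2, 32.1]
opening: 0.501
grasp_force: 69.7
```

```bash
python3 -c "
from bench import ctrl
print(ctrl.hand_in())"
```

```text
the job is handed in; nothing more can be done
None
```

I handed the job in at about 24 s: the jaw is at its end stop, two shims stand against it, and the wedge is gripped and held tight at about 32 N, its foot roughly 20 mm above the bed; the casket shows no sign of having left its fence, and I never went near the cup, jar or bowl.

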